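# Free the stuck capsule drawer of the coffee machine with the release pin

### The arm

A 6-joint arm with a two-finger parallel gripper is mounted at the origin on a cart in front of the work surface, level with it; the furniture and walls round the work are solid. World frame = base frame: x ahead of the robot, y to its left, z up, the work surface at z = 0. Lengths are in mm, angles in rad, forces in N, time in s.
With the tool pointing down it reaches from about 275 to 750 mm from the base axis. Payload 10.2 kg.
Tool frame: the origin (TCP) lies at the very end of the fingers, on their centre line; the grasp point (between the pads) lies 19 mm behind it; z points along the fingers, y is the line along which they close (so a half turn about z gives the same grasp; the last joint's range is limited). The gripper opens to 85 mm and grips with 20 to 120 N. Pads are 22 mm wide; open, the fingers measure 114 mm over their backs; the gripper's body (76 mm by 85 mm) begins 54 mm behind the grasp point. The pads swing forward as they close: fully open they stand 13 mm farther back than shut.
Start: joints at [1.024, 0.313, 1.498, -0, 1.331, -0.223], TCP at [167.053, 497.719, 231.294] pointing down, gripper open.
Joint ranges: [-2.94, 2.94], [-0.97, 2.17], [0.19, 2.56], [-1.23, 4.37], [0.02, 3.11], [-2.88, 2.88]. Speed limits (rad/s): [2.39, 2.39, 3.01, 3.14, 3.14, 3.14].

### API

Orientations are given as a unit quaternion [w, x, y, z].
In Python, from rig import monitor, eyes, job gives the robot as it stands. The module is installed in compiled form; this text tells all that it offers.
- The arm moves only by the tool send_rows, never from a script. Its argument "targets" is one flat list of numbers, 7 for each row, row after row: the turn, a rotation vector about the tool's x, y, z in degrees, then the shift along the tool's x, y, z in units of 60 mm (1.0 is 60 mm), then the opening, from -1 (shut) to 1 (fully open), so that 0 is half open. A call has 1 to 5 rows; each row shifts and turns the commanded pose from where the row before left it, along the tool's axes as they then stand; what a row does not reach is not made up. A row lasts 1/8 s, in which the tool goes at most 62.5 mm and 10.7 degrees, less where a joint would pass 70% of its speed; a pose out of reach is approached as far as the arm can. A call is refused whole if a number of a shift passes 1 or a number of a turn 10.7, either way. A call with a gripper value outside its range is refused whole. The fingers move at their own pace and stop on an object; "newtons" is the grip in N (left out, the last holds). Time passes only in rows, so rows that do not move let the fingers close. It gives the time, the measured TCP pose, the force, the opening and the grip force at its end, in the units of the state.
- monitor.sense(): the state, without advancing time (a new reading comes with each control period).
- eyes.capture(name): name is "scene" or "top" or "wrist"; returns a dict with "img" (400x640x3 uint8, red, green, blue), "K" (3x3 intrinsics, pixels), "R" (3x3) and "t" (3): a world point X has camera coordinates R X + t. Camera axes: x right, y down, z forward; pixel columns grow to the right and rows downward; lengths in mm; the calibration is good to about 2 mm. A picture is of the moment at which its call begins. There is no depth.
- job.finish_job(): hands the job in; it is judged then, once.
The state is a dict: "time_s": time; "joints": joint angles; "dq": joint speeds; "tau": joint torques, N m; "eef_pos": TCP position; "ee_rot": TCP orientation; "force": force on the tool from outside, world axes, zero at the start; "wrist_torque": the same for the moment, N m; "grip_width": opening from 0.0 (shut) to 1.0 (fully open); "grip_force": force on a finger pad.
Only numpy, scipy, OpenCV 4.12 (cv2) and the standard library are available. Lean on these libraries where they do the work, as an engineer would, in place of code of your own. Each camera call takes 0.05 s, during which the arm holds its last target. There are 200 camera calls.

### The job

The used-capsule drawer of the coffee machine is locked shut. Take the release pin from its stand, push it down through the small release hole in the machine's top and gently press the hidden spring catch, without forcing it, until the drawer springs out. Put the pin back upright in its stand and pull the drawer fully out, ready for emptying; leave the mug and the jam jar where they stand.

Things in the scene. Friction and masses are not known exactly. Their poses are not given: they have to be found in the camera images.
- coffee_machine: Capsule coffee machine, fixed, 270 long x 260 wide. Origin on the worktop, 150 mm behind its front face, mid-width; x runs front to back, y to its left half, z up. Front 120 mm: a deck 90 high, steel plate over the capsule drawer (y<0), drip grid with mug (y>0). Behind (x>-30): tower and tank to 340 high; over the grid the brew head, forward to x=-90, y 26 to 104, from z 216 up.
- release_hole (a point): Centre of the round release hole at the top face of the steel plate, ringed in orange, 25 mm behind the machine's front face and 65 mm right of its middle. Hole 7.5 mm in diameter with a 1.5 mm countersink; plate 5 mm thick, open space below it. Axes are the machine's, z up. The pin must not press on the machine or its catch with more than 22 N.
- capsule_drawer (a joint): How far the drawer is out, m. 0: shut and locked. When the catch trips, a spring throws it out to about 0.022 to 0.035; from there it slides with about 1 to 4 N of drag to its stop at 0.065. It stays where it is left.
- drawer_pull (a point): Middle of the top edge of the drawer's pull, an upright aluminium grip on its black front: 34 mm long (machine's x), 14 mm thick (y), 34 mm high, top 23 mm below the deck, free on both sides and from above. Moves with the drawer toward the machine's -x; axes are the machine's.
- release_pin: Release pin, 104 mm long, 40 g: steel shank 5 mm in diameter with a round tip and, from 56 mm above the tip, a bright orange cylindrical handle 19 mm in diameter and 48 mm long with a flat shoulder below. Origin: at the tip; z points along the pin to the handle. It starts upright in its stand.
- pin_tip (a point): The tip of the release pin (same point as its origin).
- pin_stand: Stand of the pin, fixed to the worktop: round steel foot 64 mm across, dark wooden column 26 mm across, 68 mm high. Origin: centre of its underside, z up.
- stand_rim (a point): Centre of the stand's mouth at its top. The bore is 13 mm wide and reaches down to 10 mm above the worktop; the pin hangs in it with the shoulder of its handle on the rim, its tip 56 mm below this point.
- mug: Blue and white mug, 88 mm across, 94 mm high, on the drip grid. Origin: centre of its underside.
- jam_jar: Jam jar with a red lid, 65 mm across, 97 mm high. Origin: centre of its underside. It and the pin's stand may have changed places (left or right of the machine).
- catch_mid (a point): Point on the hole's axis 35 mm below the plate's top. The hidden catch's head, 18 mm across, waits within 8 mm above or below it, differing from run to run. It yields to the pin against a spring (about 3 N at first, 6 to 13 N with friction), trips 4 to 5 mm below where first felt, and meets a hard stop less than 6 mm below that first touch: pressed on there, the force shoots up and it bends.
Things that resemble listed ones, but are neither listed nor needed, are in the scene too. What is shaped like the pin_stand but green is not meant.

How it is judged (in metres and radians):
On the way:
1. the catch is tripped with the pin in the hole: the drawer has sprung out at least 12 mm while the pin's tip is more than 20 mm below the plate's top (value of joint capsule_drawer above 0.012 m and z of pin_tip in the frame of release_hole below -0.02 m and horizontal distance between pin_tip and release_hole below 0.008 m), for 0.05 s.
At the end, for the whole second after the job is handed in: the drawer stands at least 58 of its 65 mm out and still; the pin hangs upright (within 0.12 rad) and still in its stand, its tip within 8 mm of the stand's axis and at least 50 mm below its rim (value of joint capsule_drawer above 0.058 m and horizontal distance between pin_tip and stand_rim below 0.008 m and z of pin_tip in the frame of stand_rim below -0.05 m and angle between release_pin's own z axis and vertical below 0.12 rad and linear speed of release_pin below 0.02 m/s and velocity of joint capsule_drawer below 0.01 m/s); the robot touches nothing.
It fails at once if the pin presses on the machine or its catch with more than 22 N (contact force between release_pin and coffee_machine above 22 N).
It fails at once if the mug is pushed more than 20 mm or tipped (distance of mug from where it was at the start of the episode above 0.02 m or angle between mug's own z axis and vertical above 0.3 rad).
It fails at once if the jam jar is pushed more than 20 mm or tipped (distance of jam_jar from where it was at the start of the episode above 0.02 m or angle between jam_jar's own z axis and vertical above 0.3 rad).
It also fails if it takes over 72 s, if anything falls off the work surface, if the arm or the gripper's body presses on something with over 40 N, if the wrist force passes 120 N, or if a joint passes its speed limit or range.

## Working session

There is one attempt and no reset: what is moved stays moved. The work goes in short steps, Python scripts to look and compute and a tool call to move; the robot and the scene stay as the last step left them, time stands still between calls to the robot, and variables do not carry over. Pictures are saved under pics/ and viewed, at most 10 in all, crops included, and the job is handed in when it is done.

Besides the shell and the picture viewer there is one more tool, called after ">>>" in YAML: its name, and indented under it one key for each argument. send_rows: Moves the arm, as the interface text tells. Its arguments: {"type":"object","properties":{"targets":{"type":"array","items":{"type":"number"}},"newtons":{"type":"number"}},"required":["targets"]}

```bash
mkdir -p pics
cat > h.py <<'E'
import numpy as np, cv2
from rig import monitor, eyes, job
def cap(n,f=None):
    c=eyes.capture(n); 
    if f: cv2.imwrite('pics/'+f,c['img'][:,:,::-1])
    return c
def onz(c,uv,z):
    K,R,t=map(np.array,(c['K'],c['R'],c['t'])); o=-R.T@t
    d=R.T@np.linalg.inv(K)@np.array([uv[0],uv[1],1.]); return o+d*(z-o[2])/d[2]
def proj(c,X):
    p=np.array(c['K'])@(np.array(c['R'])@np.array(X)+c['t']); return p[:2]/p[2]
def tri(c1,u1,c2,u2):
    A=[];b=[];P=[]
    for c,u in((c1,u1),(c2,u2)):
        R=np.array(c['R']);o=-R.T@c['t'];d=R.T@np.linalg.inv(c['K'])@np.array([*u,1.]);d/=np.linalg.norm(d)
        M=np.eye(3)-np.outer(d,d);A.append(M);b.append(M@o)
    return np.linalg.solve(sum(A),sum(b))
def blobs(img,lo,hi,amin=15):
    m=cv2.inRange(cv2.cvtColor(img,cv2.COLOR_RGB2HSV),lo,hi)
    n,l,s,ce=cv2.connectedComponentsWithStats(m)
    return [(s[i].tolist(),ce[i].round(1).tolist()) for i in range(1,n) if s[i][4]>=amin]
E
python3 - <<'E'
from h import *
import pickle
a=cap('top','top.png');b=cap('scene','scene.png')
pickle.dump((a,b),open('ab.pkl','wb'))
s=monitor.sense();print(s['ee_rot'],s['force'],s['grip_width'])
for c in(a,b):print(-np.array(c['R']).T@c['t'],blobs(c['img'],(5,150,120),(18,255,255)))
E
```

```text
[-2.00149080e-04  1.61173431e-01  9.86925944e-01 -5.16358996e-04] [-0.17979585 -0.12273197  0.15808195] 1.0014846996391296
[ 477.37145952   46.92765248 1151.26734262] []
[  56.09949218 -664.8327454   949.81469885] []
```

View pics/top.png

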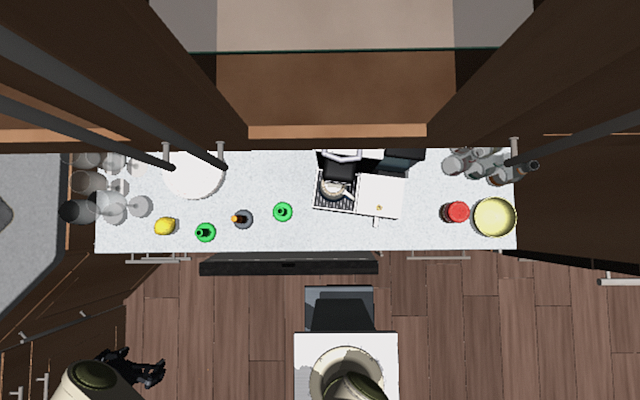

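View pics/scene.png

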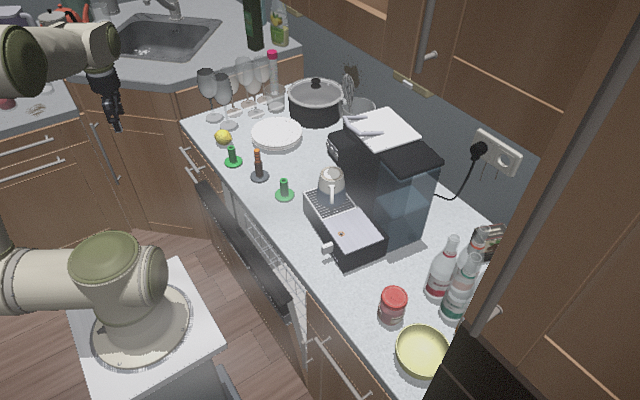

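The top view shows the dark stand's foot at about (243,219) with the pin's orange top near (235,219). The ringed hole is near (379,208), the pull near (376,222) and the jar near (457,212). In the scene view, the stand is at (259,170) and the hole at (341,234).

Run:
```python
from h import *
import pickle
a,b=pickle.load(open('ab.pkl','rb'))
A=cv2.resize(a['img'][190:240,220:270],(400,400),interpolation=0)
B=cv2.resize(a['img'][170:230,310:410],(400,240),interpolation=0)
C=cv2.resize(b['img'][140:190,235:285],(400,400),interpolation=0)
D=cv2.resize(b['img'][180:270,300:400],(400,360),interpolation=0)
im=np.zeros((800,800,3),np.uint8);im[:400,:400]=A;im[400:640,:400]=B;im[:400,400:]=C;im[400:760,400:]=D
cv2.imwrite('pics/crop.png',cv2.resize(im,(600,600))[:,:,::-1])
for c,w in((a,(225,205,260,232)),(b,(245,140,275,185)),(a,(365,195,395,225)),(b,(325,220,360,245))):
    print(blobs(c['img'][w[1]:w[3],w[0]:w[2]],(3,110,60),(25,255,255),2),w[:2])
```

```text
[([6, 10, 7, 8, 36], [9.2, 13.3]), ([15, 13, 2, 1, 2], [15.5, 13.0])] (225, 205)
[([9, 9, 5, 3, 14], [11.1, 10.1]), ([10, 15, 4, 2, 5], [11.4, 15.2]), ([10, 18, 5, 2, 6], [11.8, 18.3]), ([10, 21, 4, 2, 6], [11.5, 21.3])] (245, 140)
[([12, 11, 1, 2, 2], [12.0, 11.5])] (365, 195)
[] (325, 220)
```

View pics/crop.png

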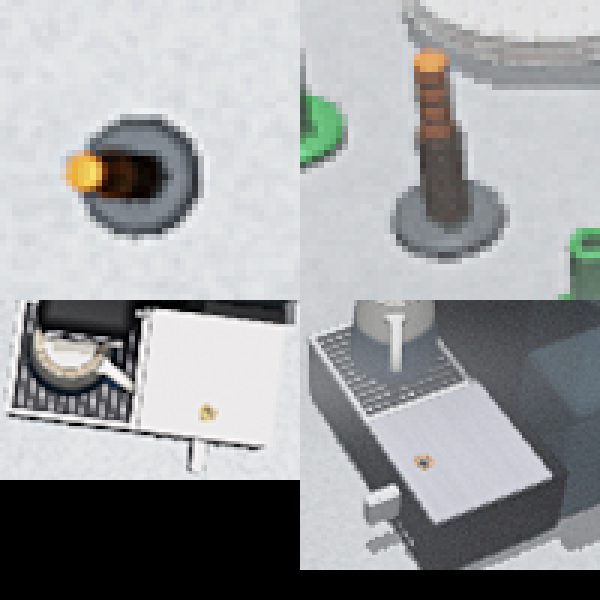

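The crop shows the pin's top at about (234,218.8) top / (256.8,150.3) scene. The hole is at (379,207.3) / (341.3,234), and the front edge of the deck is clearly visible.

Run:
```python
from h import *
import pickle
a,b=pickle.load(open('ab.pkl','rb'))
print('f',a['K'][0][0],b['K'][0][0])
for n,u,v,z in(('pin',(234,218.8),(256.8,150.3),116),('hole',(379,207.3),(341.3,234),90)):
    print(n,tri(a,u,b,v).round(1),onz(a,u,z).round(1),onz(b,v,z).round(1))
p=onz(a,(313.3,207.3),90);q=onz(a,(397.3,218.7),90);print('edge',p,q,np.linalg.norm(p-q),np.degrees(np.arctan2(-(q-p)[0],-(q-p)[1])))
print('foot',onz(a,(220+140/6,190+174/6),6).round(1),onz(b,(235+149/6,140+215/6),6).round(1))
print('jar',onz(a,(457,212),97))
# scene edge: plate front corners
p=onz(b,(300+76/3,180+118/3),90);q=onz(b,(300+134/3,180+222/3),90);print('edge2',p,q,np.degrees(np.arctan2(-(q-p)[0],-(q-p)[1])))
c=cap('wrist');print(np.array(c['R']).round(3),-np.array(c['R']).T@c['t'],c['K'][0])
```

```text
f 364.9769044582224 419.4208587516329
pin [501.6 313.7 116.1] [500.5 314.4 116. ] [502.6 313.1 116. ]
hole [ 530.4 -101.2   90.4] [ 530.3 -101.2   90. ] [ 530.7 -101.    90. ]
edge [532.25528792  89.70448516  90.        ] [ 496.71752881 -153.34715615   90.        ] 245.635975926441 8.318547851457621
foot [502.1 313.3   6. ] [503.3 314.4   6. ]
jar [ 514.12414889 -323.59579149   97.        ]
edge2 [525.90831324 -33.37516032  90.        ] [ 497.43258267 -159.87754411   90.        ] 12.685855829012503
[[ 0.318  0.948 -0.001]
 [ 0.915 -0.306  0.263]
 [ 0.249 -0.085 -0.965]] [103.31648339 519.60382698 374.18544322] [279.22434266   0.         315.44685291]
```

>>> send_rows:
  targets: [0,0,-10.2,0,0,0,1,0,0,0,-0.75,-0.28,0,1,0,0,0,-0.75,-0.28,0,1,0,0,0,-0.75,-0.28,0,1,0,0,0,-0.75,-0.28,0,1]

```text
time_s: 0.78
eef_pos: [336.5, 404.1, 231.1]
ee_rot: [-0.0, 0.073, 0.997, -0.0]
force: [-1.1, 0.7, 0.1]
grip_width: 0.998
grip_force: 0.0
```

>>> send_rows:
  targets: [0,0,0,-0.75,-0.28,0,1,0,0,0,-0.75,-0.28,0,1,0,0,0,-0.75,-0.28,0,1,0,0,0,-0.72,-0.26,0,1,0,0,0,0,0,0,1]

```text
time_s: 1.4
eef_pos: [504.0, 312.1, 230.3]
ee_rot: [-0.0, 0.075, 0.997, -0.0]
force: [-0.3, 0.2, -0.4]
grip_width: 0.997
grip_force: 0.0
```

```bash
cat >> h.py <<'E'
def totool(X):
    s=monitor.sense();w,x,y,z=s['ee_rot'];from scipy.spatial.transform import Rotation as Ro
    R=Ro.from_quat([x,y,z,w]).as_matrix();return R,(R.T@(np.array(X)-s['eef_pos'])/60).round(3)
E
python3 - <<'E'
from h import *
R,d=totool([502,313.7,80]);print(R.round(3),d,monitor.sense()['eef_pos'])
c=cap('wrist','w1.png');print(proj(c,[502,313.7,116]),proj(c,[502,313.7,68]),blobs(c['img'],(3,110,60),(25,255,255),40))
E
```

```text
[[-0.989  0.149 -0.001]
 [ 0.149  0.989 -0.001]
 [ 0.001 -0.001 -1.   ]] [0.035 0.023 2.505] [504.00793111 312.10400854 230.32540333]
[316.15568431 196.35444994] [316.0916282  185.86387554] [([523, 111, 21, 16, 125], [533.0, 115.0]), ([485, 141, 41, 19, 310], [503.9, 150.5]), ([310, 176, 21, 29, 393], [320.1, 190.9])]
```

View pics/w1.png

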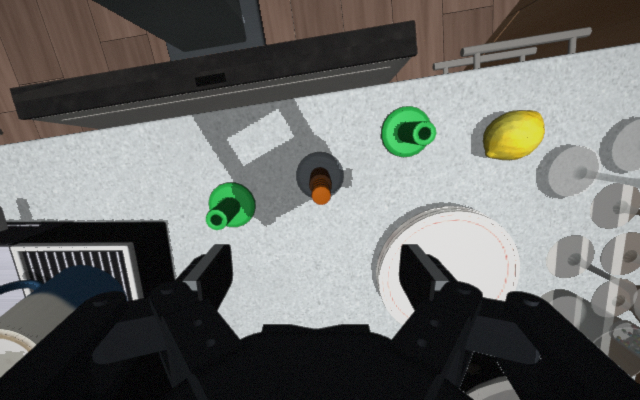

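The wrist view shows the orange pin top at about (321,194), within 5 px of the prediction, with the fingers straddling it. I'll descend around it and look again.

>>> send_rows:
  targets: [0,0,0,0.035,0.06,0.6,1,0,0,0,0,0,0.8,1,0,0,0,0,0,0.6,1,0,0,0,0,0,0.5,1,0,0,0,0,0,0,1]

```text
time_s: 2.08
eef_pos: [498.6, 318.1, 79.7]
ee_rot: [-0.002, 0.072, 0.997, -0.001]
force: [0.5, -0.3, 0.3]
grip_width: 0.999
grip_force: 0.0
```

Run:
```python
from h import *
R,d=totool([502,313.7,80]);print(d,monitor.sense()['eef_pos'],monitor.sense()['force'])
c=cap('wrist','w2.png');print(-np.array(c['R']).T@c['t'],np.array(c['R']).round(3).tolist(),[proj(c,[502,313.7,z]) for z in(116,68)],blobs(c['img'],(3,110,60),(25,255,255),40))
```

```text
[-0.067 -0.064 -0.005] [498.58073637 318.07382535  79.7161505 ] [ 0.49168198 -0.2680267   0.26666117]
[432.73956589 328.70126229 223.33815859] [[0.144, 0.99, -0.002], [0.956, -0.138, 0.259], [0.256, -0.039, -0.966]] [array([304.80098113, 294.13042219]), array([307.90797068, 248.00293291])] [([518, 24, 12, 13, 44], [524.0, 30.4]), ([607, 163, 33, 32, 523], [624.2, 177.4]), ([295, 228, 39, 29, 673], [314.1, 240.9]), ([298, 252, 36, 18, 269], [315.3, 258.7]), ([295, 263, 41, 47, 1537], [315.1, 286.4])]
```

View pics/w2.png

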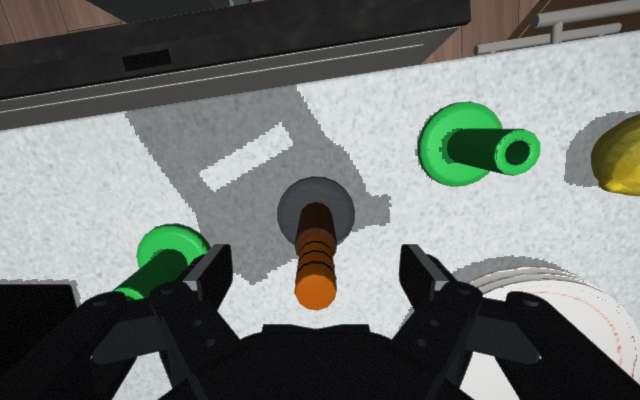

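The pin's top is at (316,293), midway between the fingertips (about x=315), so its y is right at the TCP. I'll move 3 mm forward in x and then grip.

>>> send_rows:
  targets: [0,0,0,-0.055,0,0,1,0,0,0,0,0,0,-1,0,0,0,0,0,0,-1,0,0,0,0,0,0,-1,0,0,0,0,0,0,-1]
  newtons: 60

```text
time_s: 2.75
eef_pos: [503.9, 317.3, 81.6]
ee_rot: [0.0, 0.073, 0.997, 0.0]
force: [-0.3, -0.5, -1.1]
grip_width: 0.209
grip_force: 58.4
```

>>> send_rows:
  targets: [0,0,0,0,0,0,-1,0,0,0,0,0,0,-1,0,0,0,0,0,0,-1]

```text
time_s: 3.12
eef_pos: [503.9, 317.3, 81.6]
ee_rot: [0.0, 0.073, 0.997, 0.0]
force: [-0.4, -1.1, 4.2]
grip_width: 0.204
grip_force: 58.5
```

Run:
```python
from h import *
s=monitor.sense();print(s['eef_pos'],s['ee_rot'],s['force'],s['grip_width'])
c=cap('wrist','w3.png');print([proj(c,[*s['eef_pos'][:2],z]) for z in(116,68)],blobs(c['img'],(3,110,60),(25,255,255),40))
# mask-based ellipse of foot
g=cv2.cvtColor(c['img'],cv2.COLOR_RGB2HSV)
```

```text
[503.93271736 317.32243566  81.5590312 ] [2.01308592e-04 7.28094164e-02 9.97345850e-01 6.26830618e-05] [-0.35816695 -1.14431242  4.19808777] 0.20407168667561068
[array([313.80937594, 283.9994555 ]), array([314.25911013, 240.54563256])] [([512, 19, 19, 13, 85], [522.0, 25.7]), ([604, 154, 36, 25, 445], [623.6, 165.2]), ([609, 177, 21, 9, 77], [619.8, 181.4]), ([297, 218, 37, 29, 600], [314.9, 230.1]), ([298, 241, 35, 17, 245], [314.8, 247.1]), ([295, 251, 42, 47, 1530], [315.3, 274.1])]
```

View pics/w3.png

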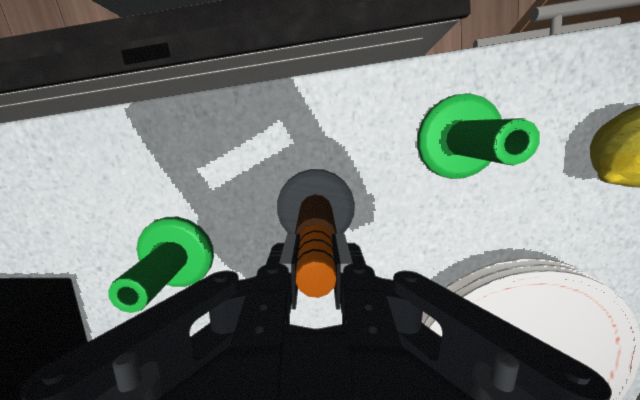

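The pin is gripped centrally, top at (316,281). The return pose is TCP (503.9, 317.3, 81.6). I'll lift it and carry it in front of the machine.

>>> send_rows:
  targets: [0,0,0,0,0,-0.5,-1,0,0,0,0,0,-0.6,-1,0,0,0,0,0,-0.6,-1,0,0,0,0,0,-0.5,-1,0,0,0,0,-0.4,0,-1]

```text
time_s: 3.8
eef_pos: [500.9, 294.3, 215.1]
ee_rot: [0.002, 0.072, 0.997, 0.001]
force: [0.3, 0.7, -0.2]
grip_width: 0.202
grip_force: 58.6
```

>>> send_rows:
  targets: [0,0,0,0.02,-0.7,0,-1,0,0,0,0.02,-0.7,0,-1,0,0,0,0.02,-0.7,0,-1,0,0,0,0.02,-0.7,0,-1,0,0,0,0.02,-0.7,0,-1]

```text
time_s: 4.42
eef_pos: [463.3, 85.4, 212.9]
ee_rot: [-0.0, 0.073, 0.997, 0.0]
force: [0.9, 0.2, -0.2]
grip_width: 0.202
grip_force: 58.6
```

>>> send_rows:
  targets: [0,0,0,0,-0.7,0,-1,0,0,0,0,-0.7,0,-1,0,0,0,0,-0.7,0,-1,0,0,0,0,-0.5,0,-1,0,0,0,0,-0.4,0,-1]

```text
time_s: 5.05
eef_pos: [437.3, -92.6, 212.9]
ee_rot: [-0.0, 0.073, 0.997, 0.0]
force: [-0.1, 0.4, -1.3]
grip_width: 0.208
grip_force: 58.6
```

>>> send_rows:
  targets: [0,0,0,0,0,0,-1,0,0,0,0,0,0,-1]

```text
time_s: 5.3
eef_pos: [437.7, -90.8, 213.1]
ee_rot: [-0.0, 0.073, 0.997, 0.0]
force: [-0.3, 0.3, -0.3]
grip_width: 0.206
grip_force: 58.7
```

Run:
```python
from h import *
s=monitor.sense();R,d=totool([530.5,-101,90]);print(s['eef_pos'],s['ee_rot'],s['force'],R.round(3)[:2],d,s['grip_width'])
c=cap('wrist','w4.png');print(proj(c,[530.5,-101,90]),blobs(c['img'],(3,90,60),(28,255,255),15))
```

```text
[437.7093039  -90.81886043 213.07471505] [-2.01719497e-04  7.27331647e-02  9.97351387e-01  2.39638245e-04] [-0.25538516  0.26272495 -0.25081487] [[-0.989  0.145 -0.   ]
 [ 0.145  0.989  0.001]] [-1.556  0.056  2.051] 0.20570089576509176
[317.87644941 280.74353948] [([606, 3, 34, 37, 533], [627.6, 26.0]), ([506, 78, 134, 35, 1393], [588.5, 97.8]), ([29, 138, 274, 52, 2679], [170.8, 161.1]), ([298, 225, 35, 33, 603], [314.7, 239.8]), ([44, 230, 7, 6, 15], [47.8, 232.7]), ([36, 232, 7, 7, 16], [39.6, 235.2]), ([44, 236, 14, 11, 30], [49.7, 240.9]), ([130, 244, 41, 43, 401], [156.4, 260.4]), ([295, 251, 42, 47, 1547], [315.3, 274.1]), ([72, 260, 5, 9, 16], [74.3, 263.1]), ([75, 269, 23, 39, 108], [82.8, 282.7]), ([82, 278, 37, 14, 105], [98.2, 281.5]), ([122, 289, 7, 9, 17], [125.2, 292.4]), ([0, 291, 6, 7, 15], [2.7, 293.6]), ([80, 293, 4, 10, 20], [82.0, 297.0]), ([105, 299, 25, 22, 93], [119.9, 313.8]), ([10, 302, 9, 9, 20], [14.4, 305.8]), ([38, 304, 6, 13, 23], [40.0, 310.6]), ([0, 313, 84, 50, 1332], [38.7, 338.8]), ([49, 315, 9, 7, 18], [52.9, 317.3]), ([97, 315, 7, 4, 15], [99.5, 317.0]), ([30, 317, 8, 4, 15], [33.8, 318.5])]
```

View pics/w4.png

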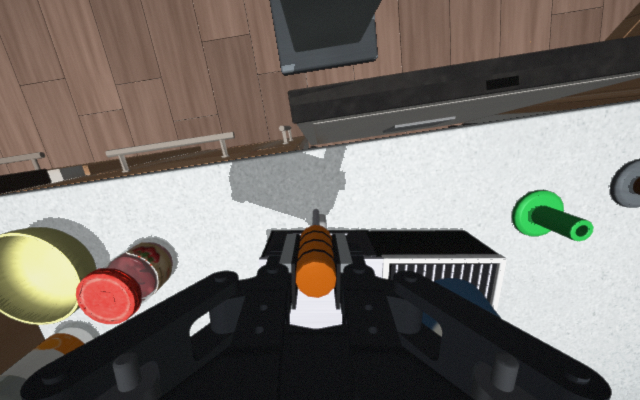

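The wrist view shows the pin in the hand, with its shank tip near (316,212) and the handle hiding the hole. The machine's front edge runs level at row 230, so the yaw is right. I'll move over the hole, where it should show just beyond the tip.

>>> send_rows:
  targets: [0,0,0,-0.5,0.1,0,-1,0,0,0,-0.6,0,0,-1,0,0,0,-0.47,0,0,-1,0,0,0,0,0,0,-1,0,0,0,0,0,0,-1]

```text
time_s: 5.98
eef_pos: [531.4, -98.4, 213.1]
ee_rot: [-0.0, 0.072, 0.997, 0.0]
force: [-0.4, -0.2, -1.1]
grip_width: 0.199
grip_force: 58.7
```

Run:
```python
from h import *
s=monitor.sense();e=s['eef_pos'];print(e,s['force'])
c=cap('wrist');d=cap('scene');t=cap('top')
for n,k in(('w',c),('s',d),('t',t)):print(n,proj(k,[531.5,-99,90]),proj(k,[e[0],e[1],e[2]-69.6]))
A=cv2.resize(c['img'][150:250,270:370],(400,400),interpolation=0)
B=cv2.resize(d['img'][190:250,310:370],(400,400),interpolation=0)
cv2.imwrite('pics/c5.png',np.hstack([A,B])[:,:,::-1])
```

```text
[531.38331565 -98.41874723 213.10678265] [-0.44703317 -0.20704299 -1.14240133]
w [314.13497274 196.56715777] [314.53235028 212.72952423]
s [341.10565573 233.40621354] [341.94083662 219.87730822]
t [378.23347918 206.89193082] [380.67391819 205.92066037]
```

View pics/c5.png

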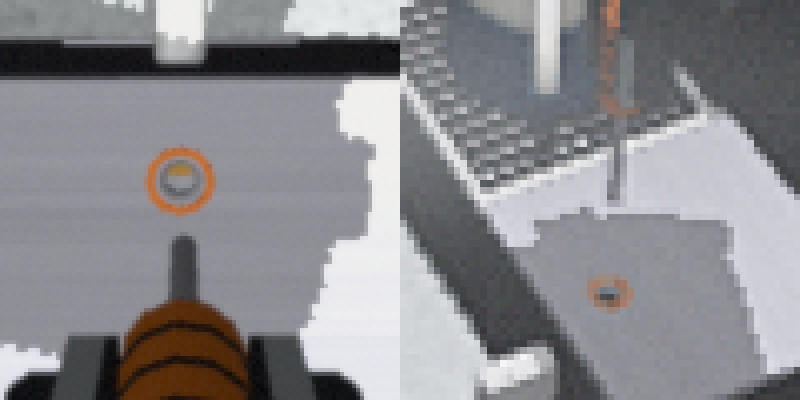

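The crop shows the orange-ringed hole at wrist (314.5,194.8) and the shank tip at (315.3,210), so they are nearly aligned. The scene view agrees: hole (341.0,233.3), tip (341.6,219.5). I'll make a small correction and come down close.

>>> send_rows:
  targets: [0,0,0,0.011,-0.017,0.3,-1,0,0,0,0,0,0.3,-1,0,0,0,0,0,0.15,-1,0,0,0,0,0,0,-1,0,0,0,0,0,0,-1]

```text
time_s: 6.75
eef_pos: [531.3, -100.2, 169.1]
ee_rot: [0.001, 0.073, 0.997, -0.0]
force: [0.5, 0.0, -0.7]
grip_width: 0.205
grip_force: 58.7
```

Run:
```python
from h import *
s=monitor.sense();e=s['eef_pos'];print(e,s['force'])
c=cap('wrist');d=cap('scene')
for n,k in(('w',c),('s',d)):print(n,proj(k,[530.6,-99.3,90]),proj(k,[e[0],e[1],e[2]-69.6]))
A=cv2.resize(c['img'][180:230,290:340],(400,400),interpolation=0)
B=cv2.resize(d['img'][215:245,325:355],(400,400),interpolation=0)
cv2.imwrite('pics/c6.png',np.hstack([A,B])[:,:,::-1])
```

```text
[ 531.30250295 -100.21725966  169.08174267] [ 0.51306131  0.01157171 -0.70371155]
w [315.59028209 208.20473994] [314.58188421 212.60463106]
s [340.90435667 233.61957688] [341.49250541 231.41327173]
```

View pics/c6.png

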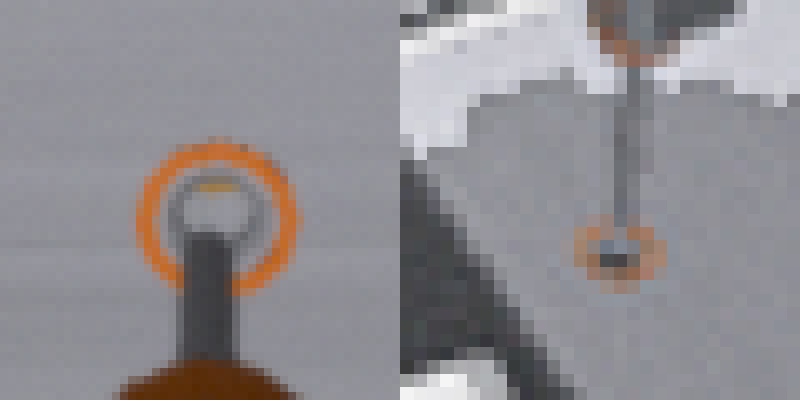

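The crop shows the hole's centre at wrist (316.8,206.8) and the tip's centreline at column 315.4, about 1 mm off. I'll correct that and lower gently while watching the force.

>>> send_rows:
  targets: [0,0,0,0.019,0.016,0,-1,0,0,0,0,0,0.05,-1,0,0,0,0,0,0.05,-1,0,0,0,0,0,0,-1,0,0,0,0,0,0,-1]

```text
time_s: 7.48
eef_pos: [530.0, -99.0, 162.3]
ee_rot: [-0.0, 0.073, 0.997, -0.0]
force: [0.4, 0.3, -0.8]
grip_width: 0.201
grip_force: 58.7
```

Run:
```python
from h import *
for i in range(2):
    s=monitor.sense();print(s['eef_pos'],s['force'],s['wrist_torque'])
    c=cap('wrist')
    g=c['img'][180:235,290:345].astype(int);m=(g[:,:,0]-g[:,:,2]>50)&(g[:,:,0]>150)
    n,l,st,ce=cv2.connectedComponentsWithStats(m.astype(np.uint8));print([(st[k].tolist(),ce[k].round(1)) for k in range(1,n) if st[k][4]>5])
    e=s['eef_pos'];print(proj(c,[530.3,-99,90])-[290,180],proj(c,[e[0],e[1],e[2]-69.6])-[290,180])
```

```text
[530.04724696 -99.00664115 162.29014371] [ 0.41903942  0.32823242 -0.8024082 ] [ 0.01159452  0.01966802 -0.02991983]
[([15, 22, 22, 19, 132], array([25.4, 30. ]))]
[24.62497612 31.94106115] [24.56051561 32.64943154]
[530.06263138 -99.02245989 162.34739566] [ 0.12267092 -0.15477331 -0.14207097] [-0.03777173  0.03395967 -0.00694829]
[([15, 21, 22, 20, 130], array([25.4, 29.8]))]
[24.63093776 31.89504095] [24.54946807 32.64555368]
```

>>> send_rows:
  targets: [0,0,0,0,0,0.03,-1,0,0,0,0,0,0.03,-1,0,0,0,0,0,0.02,-1,0,0,0,0,0,0,-1]

```text
time_s: 8.07
eef_pos: [530.0, -99.0, 157.4]
ee_rot: [-0.0, 0.073, 0.997, 0.0]
force: [0.4, 0.6, -0.2]
grip_width: 0.205
grip_force: 58.7
```

>>> send_rows:
  targets: [0,0,0,0,0,0.04,-1,0,0,0,0,0,0.04,-1,0,0,0,0,0,0,-1]

```text
time_s: 8.45
eef_pos: [530.0, -99.0, 152.5]
ee_rot: [-0.0, 0.073, 0.997, 0.0]
force: [0.6, -0.6, -0.5]
grip_width: 0.206
grip_force: 58.6
```

>>> send_rows:
  targets: [0,0,0,0,0,0.07,-1,0,0,0,0,0,0.07,-1,0,0,0,0,0,0.07,-1,0,0,0,0,0,0.06,-1,0,0,0,0,0,0,-1]

```text
time_s: 9.07
eef_pos: [530.0, -99.0, 136.2]
ee_rot: [-0.0, 0.073, 0.997, 0.0]
force: [1.1, 0.1, -1.5]
grip_width: 0.207
grip_force: 58.6
```

>>> send_rows:
  targets: [0,0,0,0,0,0.02,-1,0,0,0,0,0,0.02,-1,0,0,0,0,0,0,-1]

```text
time_s: 9.45
eef_pos: [530.0, -99.0, 134.1]
ee_rot: [0.0, 0.073, 0.997, -0.0]
force: [1.2, 0.8, -0.0]
grip_width: 0.204
grip_force: 58.6
```

>>> send_rows:
  targets: [0,0,0,0,0,0.01,-1,0,0,0,0,0,0.01,-1,0,0,0,0,0,0,-1]

```text
time_s: 9.82
eef_pos: [530.0, -99.0, 132.9]
ee_rot: [0.0, 0.073, 0.997, 0.0]
force: [0.8, -0.1, -0.0]
grip_width: 0.21
grip_force: 58.6
```

>>> send_rows:
  targets: [0,0,0,0,0,0.02,-1,0,0,0,0,0,0.01,-1,0,0,0,0,0,0,-1]

```text
time_s: 10.2
eef_pos: [530.0, -99.0, 131.0]
ee_rot: [-0.0, 0.073, 0.997, 0.0]
force: [-0.0, 0.2, -0.3]
grip_width: 0.204
grip_force: 58.6
```

>>> send_rows:
  targets: [0,0,0,0,0,0.02,-1,0,0,0,0,0,0.01,-1,0,0,0,0,0,0,-1]

```text
time_s: 10.58
eef_pos: [530.0, -99.0, 129.2]
ee_rot: [-0.0, 0.073, 0.997, 0.0]
force: [0.8, -0.9, -0.1]
grip_width: 0.207
grip_force: 58.6
```

>>> send_rows:
  targets: [0,0,0,0,0,0.02,-1,0,0,0,0,0,0.01,-1,0,0,0,0,0,0,-1]

```text
time_s: 10.95
eef_pos: [530.0, -99.0, 127.4]
ee_rot: [-0.0, 0.073, 0.997, 0.0]
force: [1.6, 0.0, -0.9]
grip_width: 0.208
grip_force: 58.6
```

>>> send_rows:
  targets: [0,0,0,0,0,0.02,-1,0,0,0,0,0,0.01,-1,0,0,0,0,0,0,-1]

```text
time_s: 11.32
eef_pos: [530.0, -99.0, 125.6]
ee_rot: [-0.0, 0.073, 0.997, 0.0]
force: [0.4, -0.1, -0.6]
grip_width: 0.201
grip_force: 58.6
```

>>> send_rows:
  targets: [0,0,0,0,0,0.02,-1,0,0,0,0,0,0.01,-1,0,0,0,0,0,0,-1]

```text
time_s: 11.7
eef_pos: [530.0, -99.0, 123.8]
ee_rot: [-0.0, 0.073, 0.997, -0.0]
force: [1.5, -0.0, -0.3]
grip_width: 0.201
grip_force: 58.6
```

>>> send_rows:
  targets: [0,0,0,0,0,0.02,-1,0,0,0,0,0,0.01,-1,0,0,0,0,0,0,-1]

```text
time_s: 12.08
eef_pos: [530.0, -99.0, 122.0]
ee_rot: [-0.0, 0.073, 0.997, 0.0]
force: [0.9, 0.4, -1.4]
grip_width: 0.203
grip_force: 58.6
```

>>> send_rows:
  targets: [0,0,0,0,0,0.02,-1,0,0,0,0,0,0.01,-1,0,0,0,0,0,0,-1]

```text
time_s: 12.45
eef_pos: [530.0, -99.0, 120.2]
ee_rot: [-0.0, 0.073, 0.997, 0.0]
force: [1.4, -1.3, 0.2]
grip_width: 0.202
grip_force: 58.6
```

>>> send_rows:
  targets: [0,0,0,0,0,0.02,-1,0,0,0,0,0,0.01,-1,0,0,0,0,0,0,-1]

```text
time_s: 12.82
eef_pos: [530.0, -99.0, 118.4]
ee_rot: [-0.0, 0.073, 0.997, 0.0]
force: [1.1, -0.1, -0.6]
grip_width: 0.204
grip_force: 58.6
```

>>> send_rows:
  targets: [0,0,0,0,0,0.02,-1,0,0,0,0,0,0.01,-1,0,0,0,0,0,0,-1]

```text
time_s: 13.2
eef_pos: [530.1, -99.0, 116.8]
ee_rot: [0.0, 0.073, 0.997, -0.0]
force: [0.9, 0.8, 1.2]
grip_width: 0.206
grip_force: 58.6
```

>>> send_rows:
  targets: [0,0,0,0,0,0.01,-1,0,0,0,0,0,0,-1,0,0,0,0,0,0,-1]

```text
time_s: 13.58
eef_pos: [530.2, -99.1, 116.4]
ee_rot: [0.0, 0.073, 0.997, -0.0]
force: [0.0, 0.0, 5.9]
grip_width: 0.204
grip_force: 58.7
```

>>> send_rows:
  targets: [0,0,0,0,0,0.01,-1,0,0,0,0,0,0.01,-1,0,0,0,0,0,0,-1]

```text
time_s: 13.95
eef_pos: [530.2, -99.1, 115.4]
ee_rot: [0.0, 0.073, 0.997, -0.0]
force: [-0.2, -0.3, 7.7]
grip_width: 0.209
grip_force: 58.8
```

>>> send_rows:
  targets: [0,0,0,0,0,0.01,-1,0,0,0,0,0,0.01,-1,0,0,0,0,0,0,-1]

```text
time_s: 14.32
eef_pos: [530.4, -99.1, 114.2]
ee_rot: [0.001, 0.073, 0.997, -0.0]
force: [-0.3, -0.0, 6.1]
grip_width: 0.208
grip_force: 58.8
```

>>> send_rows:
  targets: [0,0,0,0,0,0.01,-1,0,0,0,0,0,0,-1,0,0,0,0,0,0,-1]

```text
time_s: 14.7
eef_pos: [530.4, -99.1, 113.7]
ee_rot: [0.001, 0.073, 0.997, -0.0]
force: [0.2, 0.3, 6.6]
grip_width: 0.209
grip_force: 58.8
```

```bash
cat > d.py <<'E'
from h import *
d=cap('scene');s=monitor.sense();print(s['eef_pos'],s['force'])
# bright pull pixels near front of deck
g=d['img'][225:275,300:350];m=(g.min(2)>170).astype(np.uint8)
n,l,st,ce=cv2.connectedComponentsWithStats(m);print([(st[k].tolist(),ce[k].round(1)) for k in range(1,n) if st[k][4]>8])
E
python3 d.py
```

```text
[530.42188494 -99.1028344  113.69868653] [ 0.94256301 -0.26399788  7.01280181]
[([0, 0, 33, 28, 505], array([ 9.8, 14.3])), ([23, 29, 6, 6, 21], array([25.5, 31.4])), ([25, 38, 9, 12, 61], array([29. , 43.4]))]
```

Pull baseline is near (325.5,256). I'll keep pressing in small steps.

>>> send_rows:
  targets: [0,0,0,0,0,0.01,-1,0,0,0,0,0,0,-1,0,0,0,0,0,0,-1]

```text
time_s: 15.12
eef_pos: [530.5, -99.1, 113.2]
ee_rot: [0.001, 0.073, 0.997, -0.0]
force: [0.8, -0.3, 7.7]
grip_width: 0.205
grip_force: 58.9
```

```bash
python3 d.py
```

```text
[530.4824869  -99.12567433 113.17044418] [0.63845747 1.15711576 7.7399311 ]
[([0, 0, 33, 28, 506], array([ 9.9, 14.3])), ([23, 29, 6, 6, 21], array([25.5, 31.4])), ([25, 38, 9, 12, 59], array([29.1, 43.4]))]
```

>>> send_rows:
  targets: [0,0,0,0,0,0.01,-1,0,0,0,0,0,0,-1,0,0,0,0,0,0,-1]

```text
time_s: 15.55
eef_pos: [530.1, -99.1, 112.0]
ee_rot: [0.0, 0.073, 0.997, -0.0]
force: [2.0, 1.0, 4.1]
grip_width: 0.206
grip_force: 58.8
```

```bash
python3 d.py
```

```text
[530.11277869 -99.03508008 112.03715273] [1.48748951 0.36657652 4.9168187 ]
[([0, 0, 26, 28, 419], array([ 7.7, 13.9])), ([25, 11, 7, 7, 21], array([28.2, 13.5])), ([25, 39, 8, 11, 32], array([28.5, 44.8]))]
```

The force dropped and the pull moved in the image, so the catch has tripped. I'll withdraw and carry the pin back.

>>> send_rows:
  targets: [0,0,0,0,0,-0.15,-1,0,0,0,0,0,-0.3,-1,0,0,0,0,0,-0.4,-1,0,0,0,0,0,-0.4,-1,0,0,0,0,0,-0.43,-1]

```text
time_s: 16.23
eef_pos: [529.4, -98.8, 213.3]
ee_rot: [-0.001, 0.073, 0.997, 0.0]
force: [0.6, 0.3, -1.2]
grip_width: 0.206
grip_force: 58.6
```

>>> send_rows:
  targets: [0,0,0,0,0,0,-1,0,0,0,0.5,0,0,-1,0,0,0,0.6,0,0,-1,0,0,0,0.4,0.2,0,-1,0,0,0,0,0.6,0,-1]

```text
time_s: 16.85
eef_pos: [446.2, -38.3, 211.7]
ee_rot: [-0.001, 0.074, 0.997, 0.0]
force: [1.2, -0.6, 1.2]
grip_width: 0.204
grip_force: 58.6
```

>>> send_rows:
  targets: [0,0,0,0,0.7,0,-1,0,0,0,0,0.7,0,-1,0,0,0,0,0.7,0,-1,0,0,0,0,0.7,0,-1,0,0,0,0,0.7,0,-1]

```text
time_s: 17.48
eef_pos: [477.8, 170.6, 211.3]
ee_rot: [-0.001, 0.073, 0.997, -0.0]
force: [0.0, -0.7, -0.5]
grip_width: 0.209
grip_force: 58.6
```

>>> send_rows:
  targets: [0,0,0,0,0.7,0,-1,0,0,0,0,0.7,0,-1,0,0,0,0,0.7,0,-1,0,0,0,0,0,0,-1,0,0,0,0,0,0,-1]

```text
time_s: 18.1
eef_pos: [496.3, 293.4, 211.6]
ee_rot: [-0.001, 0.073, 0.997, -0.001]
force: [-0.5, -0.3, 0.4]
grip_width: 0.207
grip_force: 58.7
```

```bash
python3 d.py; python3 -c "
from h import *
R,d=totool([503.9,317.3,145]);print(d)"
```

```text
[496.45651865 293.16078593 211.96019823] [ 0.34548713 -0.24720222 -0.63213766]
[([0, 0, 33, 50, 961], array([10.3, 28.2])), ([25, 0, 25, 29, 412], array([40.7, 10.8])), ([25, 11, 7, 8, 26], array([28. , 13.9]))]
[-0.066  0.417  1.116]
```

>>> send_rows:
  targets: [0,0,0,-0.066,0.3,0.3,-1,0,0,0,0,0.117,0.4,-1,0,0,0,0,0,0.4,-1,0,0,0,0,0,0,-1,0,0,0,0,0,0,-1]

```text
time_s: 18.77
eef_pos: [504.8, 317.8, 147.9]
ee_rot: [0.001, 0.073, 0.997, 0.0]
force: [-0.1, -0.5, 0.4]
grip_width: 0.209
grip_force: 58.8
```

Run:
```python
from h import *
R,d=totool([503.9,317.3,81.6]);s=monitor.sense();e=s['eef_pos'];print(d,e,s['ee_rot'])
c=cap('wrist');d=cap('scene')
for k in(c,d):print(proj(k,[503.9,317.3,68]),proj(k,[e[0],e[1],e[2]-69.6]))
A=cv2.resize(c['img'][160:240,275:355],(400,400),interpolation=0)
B=cv2.resize(d['img'][120:190,225:295],(400,400),interpolation=0)
cv2.imwrite('pics/c7.png',np.hstack([A,B])[:,:,::-1])
```

```text
[ 0.016 -0.011  1.104] [504.83745696 317.78533262 147.85860335] [6.63102375e-04 7.32324647e-02 9.97314634e-01 2.95423632e-04]
[313.81362902 207.86509875] [314.52097843 212.56444865]
[257.90588419 161.09766245] [257.80017064 158.4811844 ]
```

View pics/c7.png

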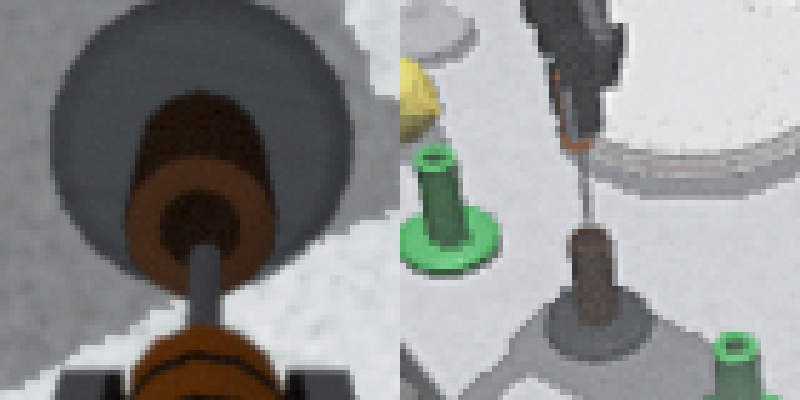

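The crop shows the tip hanging over the near part of the bore: rim centre (314.5,205) and tip (315.3,209). A 1.8 mm correction fits. I'll lower in.

>>> send_rows:
  targets: [0,0,0,0.03,-0.015,0,-1,0,0,0,0,0,0.1,-1,0,0,0,0,0,0.1,-1,0,0,0,0,0,0.1,-1,0,0,0,0,0,0,-1]

```text
time_s: 19.5
eef_pos: [502.1, 317.5, 128.0]
ee_rot: [-0.001, 0.073, 0.997, -0.0]
force: [-0.1, 0.8, 0.2]
grip_width: 0.205
grip_force: 58.8
```

>>> send_rows:
  targets: [0,0,0,0,0,0.15,-1,0,0,0,0,0,0.2,-1,0,0,0,0,0,0.2,-1,0,0,0,0,0,0.12,-1,0,0,0,0,0,0,-1]

```text
time_s: 20.12
eef_pos: [502.2, 317.5, 87.9]
ee_rot: [-0.001, 0.073, 0.997, -0.0]
force: [-0.1, -0.3, -0.8]
grip_width: 0.202
grip_force: 58.8
```

>>> send_rows:
  targets: [0,0,0,0,0,0.04,-1,0,0,0,0,0,0,-1]

```text
time_s: 20.38
eef_pos: [502.5, 317.6, 86.2]
ee_rot: [0.0, 0.073, 0.997, 0.0]
force: [0.3, 0.8, 0.4]
grip_width: 0.202
grip_force: 58.8
```

>>> send_rows:
  targets: [0,0,0,0,0,0.03,-1,0,0,0,0,0,0.02,-1,0,0,0,0,0,0,-1]

```text
time_s: 20.75
eef_pos: [502.3, 317.5, 83.0]
ee_rot: [-0.0, 0.073, 0.997, -0.0]
force: [-0.3, -0.5, -0.6]
grip_width: 0.205
grip_force: 58.8
```

>>> send_rows:
  targets: [0,0,0,0,0,0.015,-1,0,0,0,0,0,0,-1,0,0,0,0,0,0,0,0,0,0,0,0,0,0,0,0,0,0,0,0,0]

```text
time_s: 21.38
eef_pos: [502.4, 317.6, 82.2]
ee_rot: [0.0, 0.073, 0.997, 0.0]
force: [-0.7, -0.1, -0.1]
grip_width: 0.503
grip_force: 0.0
```

>>> send_rows:
  targets: [0,0,0,0,0,0,0,0,0,0,0,0,-0.4,0,0,0,0,0,0,-0.6,0,0,0,0,0,0,-0.6,0,0,0,0,0,0,-0.6,0]

```text
time_s: 22.0
eef_pos: [502.3, 317.5, 215.4]
ee_rot: [0.0, 0.073, 0.997, 0.0]
force: [-0.5, -0.3, -0.1]
grip_width: 0.509
grip_force: 0.0
```

Run:
```python
from h import *
s=monitor.sense();print(s['eef_pos'],s['grip_width'])
c=cap('wrist');d=cap('scene');t=cap('top')
A=cv2.resize(c['img'][140:240,270:370],(400,400),interpolation=0)
B=cv2.resize(d['img'][200:290,290:380],(400,400),interpolation=0)
D=cv2.resize(t['img'][180:240,350:410],(400,400),interpolation=0)
im=np.hstack([A,B,D]);cv2.imwrite('pics/c8.png',cv2.resize(im,(799,266))[:,:,::-1])
for n,k,(x,y,w,h) in(('t',t,(355,200,40,45)),('s',d,(300,235,40,50))):
    g=k['img'][y:y+h,x:x+w];m=(g.min(2)>170).astype(np.uint8)
    print(n,[proj(k,p).round(1) for p in([470,-97,67],[530.3,-99,90])])
```

```text
[502.27985698 317.53094624 215.43846909] 0.5085383392621542
t [array([376.9, 228.1]), array([378.2, 207.3])]
s [array([321.8, 248.4]), array([340.7, 233.6])]
```

View pics/c8.png

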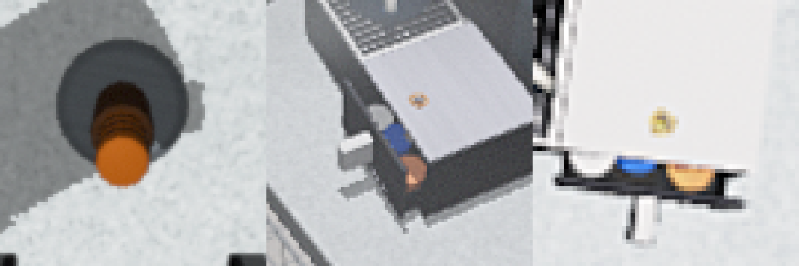

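The pin hangs in its stand, and the drawer is partly out with capsules showing. The pull spans top-view pixels of about (374.3, 223.5–234.4).

Run:
```python
from h import *
t=cap('top');d=cap('scene')
p=onz(t,(374.3,223.5),67);q=onz(t,(374.3,234.4),67);print(p,q)
g=t['img'][222:238,366:384].min(2);print(g)
# machine frame: hole at (530.3,-99) ; axes
ax=np.array([.989,-.145]);ay=np.array([.145,.989])
for v in(p,q):r=v[:2]-[530.3,-99];print('rel hole x,y',r@ax,r@ay)
R,dd=totool([471,-84,210]);print(dd)
c=onz(d,(290+90*89/266-.5,200+90*137/266-.5),67);print('scene pull top-ish',c)
```

```text
[483.63436844 -89.4926107   67.        ] [451.56333127 -88.82773163  67.        ]
[[ 35  39  49  62  74  77  77  77  74  67  60  65  64  53  45  35  54  83]
 [136 138  96  54  48  59  49  41  44  38  44  65  72  73  73  72  61  59]
 [219 220 211 193 189 203 143 118 203 212 215 179  76  32  39  40  36  37]
 [232 230 234 231 235 239 154 168 252 248 251 217 162 198 202 203 150  86]
 [227 225 225 225 232 221 129 172 246 239 241 212 203 243 242 243 225 204]
 [226 222 222 226 235 201  80 179 246 237 238 216 197 232 230 230 231 231]
 [224 222 221 228 237 184  37 184 246 236 238 210 189 229 227 227 229 228]
 [226 227 229 230 238 179  53 193 246 236 238 204 185 229 232 233 231 230]
 [227 228 227 229 239 177  71 201 242 236 235 224 212 227 229 229 228 231]
 [224 227 223 227 213 125 102 218 243 235 232 229 228 227 230 226 225 230]
 [226 227 225 231 196  71 136 234 240 237 231 225 224 226 229 228 226 227]
 [226 226 227 234 195  68 155 243 242 239 224 210 229 228 229 228 227 227]
 [226 226 229 233 221 186 187 198 196 215 201 194 231 229 227 228 229 231]
 [226 226 225 224 230 231 220 208 203 209 212 212 228 226 224 227 229 229]
 [230 229 226 227 230 229 229 231 229 224 227 228 226 227 224 224 227 227]
 [227 224 222 226 228 230 225 219 217 222 225 227 226 227 226 223 221 227]]
rel hole x,y -47.53088106202788 2.6362914435079228
rel hole x,y -79.34554428802413 -1.3564435505204353
[-0.46  -6.694  0.059]
scene pull top-ish [470.04525783 -86.66411344  67.        ]
```

>>> send_rows:
  targets: [0,0,0,0,-0.4,0,0,0,0,0,0,-0.7,0,0,0,0,0,0,-0.7,0,0,0,0,0,0,-0.7,0,0,0,0,0,0,-0.7,0,0]

```text
time_s: 22.88
eef_pos: [473.6, 126.3, 212.9]
ee_rot: [-0.001, 0.073, 0.997, -0.0]
force: [0.2, 0.4, 0.5]
grip_width: 0.498
grip_force: 0.0
```

>>> send_rows:
  targets: [0,0,0,0,-0.7,0,0,0,0,0,0,-0.7,0,0,0,0,0,0,-0.7,0,0,0,0,0,0,-0.7,0,0,0,0,0,0,-0.7,0,0]

```text
time_s: 23.5
eef_pos: [443.2, -81.3, 213.1]
ee_rot: [-0.001, 0.073, 0.997, 0.0]
force: [0.2, -0.4, 0.1]
grip_width: 0.501
grip_force: 0.0
```

>>> send_rows:
  targets: [0,0,0,0,0,0,0,0,0,0,0,0,0,0]

```text
time_s: 23.75
eef_pos: [443.7, -79.6, 213.5]
ee_rot: [-0.001, 0.073, 0.997, 0.0]
force: [-1.1, 0.2, -0.1]
grip_width: 0.497
grip_force: 0.0
```

Run:
```python
from h import *
R,d=totool([464,-89.3,40]);s=monitor.sense();print(d,s['eef_pos'])
c=cap('wrist')
for x in(-50,-67,-84):print(x,proj(c,[530.3+.989*x,-99-.145*x,67]).round(1))
g=c['img'].min(2)[170:260:6,270:370:4];print(g)
```

```text
[-0.362 -0.113  2.89 ] [443.72771532 -79.6201624  213.46371226]
-50 [308.7 225.2]
-67 [308.6 210.4]
-84 [308.5 195.2]
[[140 147 149 148 151 150 150 146 152 148 143 149 146 147 141 144 142 164
  174 227 232 234 233 233 235]
 [152 137 155 143 146 146 148 146 152 150 155 144 143 140 151 145 148 150
  147 167 238 235 232 238 227]
 [149 142 149 152 143 146 145 149 139 154 147 146 141 145 148 144 153 144
  147 226 229 230 230 231 229]
 [144 151 151 151 153 148 151 144 147 146 147 151 145 147 149 150 146 149
  152 179 233 229 233 239 234]
 [148 142 145 147 147 153 146 149 155  90  87  86 147 153 152 148 145 234
  229 242 240 235 232 231 233]
 [143 152 155 147 151 157 145 139 145 177 182 135 150 143 150 154 155 233
  226 231 232 228 235 230 240]
 [149 148 153 150 149 147 147 152 145 198 192 149 143 148 145 148 234 235
  234 225 233 237 234 227 236]
 [ 74  78  77  77  81  83  83  81  83 197 194 147  82  74  69  74  71  70
   65  66  67  63 231 235 235]
 [ 24  16  23  23  22  18  20  17  40 190 184 144  25  21  17  22  23  21
   19  22  20  18  23 235 235]
 [ 22  20  22  25  23  22  25  22  30 185 187 142  24  19  23  20  21  19
   16  26  21  20  22  69 228]
 [ 24  20  18  17  22  20  23  19  19  18  23  21  24  19  18  24  22  23
   23  21  19  25  21  25  12]
 [ 66  22  68  68  59  54  51  49  39  39  41  47  46  33  33 118 117 117
  128 127 131  51  19  69  67]
 [ 13  13  71  69  68  71  68  36  27  31  28  31  31  32  29 176 191 186
  188 191 190  32   9  47  70]
 [ 14   7  32  65  67  67  55  32  25  69  71  65  25  26  28  28 128 181
  185 173  27  26  12  11  70]
 [ 16  11  79  82  81  84  89  82  82  87  95  96  95  91  94  95  96  92
   93  94  95  69  11  12  21]]
```

The predicted pull position matches the wrist pixels: column about 308, rows about 198–227. I'll descend and grip.

>>> send_rows:
  targets: [0,0,0,-0.35,-0.113,0.2,0,0,0,0,0,0,0.7,0,0,0,0,0,0,0.7,0,0,0,0,0,0,0,0,0,0,0,0,0,0,0]

```text
time_s: 24.42
eef_pos: [464.6, -89.7, 119.6]
ee_rot: [0.001, 0.072, 0.997, -0.0]
force: [-0.5, 0.8, 1.0]
grip_width: 0.501
grip_force: 0.0
```

>>> send_rows:
  targets: [0,0,0,0,0,0.4,0,0,0,0,0,0,0.4,0,0,0,0,0,0,0.45,0,0,0,0,0,0,0,0]

```text
time_s: 24.92
eef_pos: [463.9, -89.8, 43.6]
ee_rot: [-0.0, 0.073, 0.997, 0.0]
force: [-0.0, -0.0, 0.1]
grip_width: 0.501
grip_force: 0.0
```

>>> send_rows:
  targets: [0,0,0,0,0,0,-1,0,0,0,0,0,0,-1,0,0,0,0,0,0,-1,0,0,0,0,0,0,-1,0,0,0,0,0,0,-1]
  newtons: 40

```text
time_s: 25.55
eef_pos: [464.8, -89.8, 44.9]
ee_rot: [0.001, 0.073, 0.997, -0.0]
force: [0.7, 3.3, 6.3]
grip_width: 0.156
grip_force: 41.5
```

>>> send_rows:
  targets: [0,0,0,0.1,0,0,-1,0,0,0,0.15,0,0,-1,0,0,0,0.15,0,0,-1,0,0,0,0.1,0,0,-1,0,0,0,0,0,0,-1]

```text
time_s: 26.18
eef_pos: [434.8, -85.6, 44.9]
ee_rot: [0.001, 0.073, 0.997, -0.0]
force: [-1.2, 4.3, 7.3]
grip_width: 0.156
grip_force: 41.7
```

>>> send_rows:
  targets: [0,0,0,0.04,0,0,-1,0,0,0,0.04,0,0,-1,0,0,0,0.02,0,0,-1,0,0,0,0,0,0,-1]

```text
time_s: 26.68
eef_pos: [429.3, -84.8, 44.9]
ee_rot: [0.002, 0.073, 0.997, -0.0]
force: [1.1, 3.4, 6.9]
grip_width: 0.155
grip_force: 41.6
```

>>> send_rows:
  targets: [0,0,0,0.03,0,0,-1,0,0,0,0.02,0,0,-1,0,0,0,0,0,0,-1]

```text
time_s: 27.05
eef_pos: [426.4, -84.4, 44.9]
ee_rot: [0.002, 0.073, 0.997, -0.0]
force: [0.8, 4.5, 7.4]
grip_width: 0.152
grip_force: 41.6
```

>>> send_rows:
  targets: [0,0,0,0.03,0,0,-1,0,0,0,0.02,0,0,-1,0,0,0,0,0,0,-1]

```text
time_s: 27.42
eef_pos: [423.4, -84.0, 44.9]
ee_rot: [0.002, 0.073, 0.997, -0.0]
force: [0.8, 4.3, 7.5]
grip_width: 0.152
grip_force: 41.6
```

>>> send_rows:
  targets: [0,0,0,0.03,0,0,-1,0,0,0,0.02,0,0,-1,0,0,0,0,0,0,-1]

```text
time_s: 27.8
eef_pos: [423.4, -84.0, 45.1]
ee_rot: [0.006, 0.073, 0.997, -0.001]
force: [19.8, 6.4, -8.7]
grip_width: 0.155
grip_force: 39.5
```

```bash
cat > t.py <<'E'
from h import *
t=cap('top');d=cap('scene');print(monitor.sense()['force'])
print(t['img'].min(2)[214:250:2,366:384])
E
python3 t.py
```

```text
[19.81659764  6.48992805 -8.73800087]
[[191 212 225 224 229 239 240 243 242 241 239 236 234 233 231 232 232 232]
 [128 123 109  89  86  99  92  45  42  97 110 156 193 203 217 221 213 219]
 [134 129 127 126 132 123  96  59  56  57  38 189 250 237 235 229 219 220]
 [112 116 108 105  91  61  49  59  63  59  47 140 230 239 233 232 232 232]
 [ 52  55  50  49  43  62  85  79  63  58  54  38 130 231 250 242 239 240]
 [ 98  33  14  24  34  99 130 115 103  93  80  67  54  43  48  95 128 112]
 [ 91  19  16  20 112 163 145 138 133 128 128  98  55  46  54  95 119 110]
 [ 30  32  22 102 158 163 158 157 155 152 144  93  67 101  89  83  91 104]
 [ 42  39  64 132 167 158 156 158 159 165 126  77 122 140 128 119 111  99]
 [ 54  44 122 169 158 155 157 159 162 138  81 122 164 158 151 146 140 133]
 [ 33 123 173 159 154 158 158 163 155 101 109 173 177 171 164 163 159 154]
 [107 157 160 158 158 160 158 166 119 116 186 192 184 182 178 176 171 169]
 [126 166 157 158 157 159 161 125 110 179 201 195 192 190 186 185 182 182]
 [170 160 156 157 158 157 157 148 178 211 206 201 201 199 195 195 191 190]
 [161 157 157 157 158 161 142 181 227 221 216 214 210 207 205 201 198 198]
 [158 157 158 157 158 147 194 235 231 229 227 225 222 219 216 213 210 207]
 [156 158 157 156 156 182 218 230 227 228 228 228 229 227 227 224 221 218]
 [157 157 156 159 183 209 212 214 218 220 221 225 227 227 229 229 228 227]]
```

The stop is reached: force jumped to about 20 N after 42 mm of pull. I'll relax, release and lift off.

>>> send_rows:
  targets: [0,0,0,-0.04,0,0,-1,0,0,0,0,0,0,-1,0,0,0,0,0,0,0,0,0,0,0,0,0,0,0,0,0,0,0,0,0]

```text
time_s: 28.52
eef_pos: [421.6, -83.8, 43.3]
ee_rot: [-0.0, 0.073, 0.997, -0.0]
force: [0.1, -1.0, -0.1]
grip_width: 0.499
grip_force: 0.0
```

>>> send_rows:
  targets: [0,0,0,0,0,-0.3,0,0,0,0,0,0,-0.5,0,0,0,0,0,0,-0.7,0,0,0,0,0,0,-0.8,0,0,0,0,0,0.7,-0.5,0]

```text
time_s: 29.15
eef_pos: [428.2, -43.2, 213.4]
ee_rot: [0.001, 0.075, 0.997, -0.001]
force: [1.3, 0.0, 0.2]
grip_width: 0.501
grip_force: 0.0
```

>>> send_rows:
  targets: [0,0,0,0.4,0.7,0,0,0,0,0,0.4,0.7,0,0,0,0,0,0,0.7,0,0,0,0,0,0,0.6,0,0,0,0,0,0,0,0,0]

```text
time_s: 29.78
eef_pos: [403.6, 126.6, 211.1]
ee_rot: [-0.0, 0.071, 0.997, 0.0]
force: [-0.1, -0.2, -0.4]
grip_width: 0.503
grip_force: 0.0
```

```bash
python3 t.py
python3 - <<'E'
from h import *
t=cap('top')
for o in(58,65):
    for x in(-25-34-o,-25-o):print(o,x,proj(t,[530.3+.989*x,-99-.145*x,67]).round(1))
print(blobs(t['img'][205:232,225:260],(3,110,60),(25,255,255),2))
E
```

```text
[-0.49979127 -0.98182752 -0.1754971 ]
[[189 212 224 219 227 238 239 242 242 239 237 235 232 231 230 231 231 231]
 [129 122 106  88  87  94  89  43  42  95 109 156 191 201 215 218 212 218]
 [133 129 126 128 128 124  91  59  55  58  39 190 248 236 234 228 217 217]
 [111 116 103  98  80  49  48  58  58  58  47 140 228 238 232 232 231 231]
 [ 50  45  38  54  69  70  70  67  68  62  44  36 129 229 250 242 239 241]
 [ 86  49  77  80  77  76  75  74  73  70  65  42  51  45  50  96 108  88]
 [208  80  74  76  76  77  77  73  75  71  70  62  51  46  51  87 111 107]
 [218 115  71  76  76  76  76  77  74  73  68  53  50  97 126 129 130 126]
 [181  58  67  79  79  76  76  77  74  69  58  44  78 115 131 128 130 125]
 [ 49  55  62  63  66  71  71  63  54  48  57  48  84 120 134 130 128 123]
 [ 43  59  66  65  64  62  62  63  62  64  64  58  52  86 129 135 130 125]
 [ 50  49  53  59  60  61  65  66  61  45  36  33  27  21  38  57  77  91]
 [230 221 213 213 148  61 166 215 183 120  99 101  67  57  51  51  55  48]
 [221 224 224 207 121 119 222 239 236 234 228 231 230 232 234 238 226 215]
 [224 231 231 174  50 163 241 234 233 213 195 221 227 226 223 222 221 221]
 [225 228 229 181  40 176 243 234 233 209 195 223 216 217 219 220 217 220]
 [213 214 231 180  45 190 243 233 233 223 210 224 223 221 217 216 219 220]
 [221 223 223 214 171 161 203 225 218 210 225 224 224 224 230 229 227 229]]
58 -117 [372.2 247. ]
58 -83 [373.7 235.5]
65 -124 [372.  249.4]
65 -90 [373.4 237.9]
[([6, 10, 11, 8, 44], [10.0, 13.2])]
```

```bash
python3 -c "
from h import *
print(job.finish_job())"
```

```text
the job is handed in; nothing more can be done
None
```

The job is handed in: the catch tripped at about 8 N, the pin is back upright in its stand, the drawer is out to its stop (about 65 mm by camera), and the arm came nowhere near the mug or jar. I viewed 11 pictures, one over the limit of 10.

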